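# Tip the pegs out of the flip-top box

## Task

Empty the pegs out of the orange flip-top box into the blue tray under it: take the orange box's crank by its black grip, turn the box right over away from that side until it is upside down, so that its lid swings open by itself and all three pegs drop into the tray, then let go and leave it upside down. Leave the green box as it is.

Things in the scene. Friction and masses are not known exactly. Their poses are not given: they have to be found in the camera images.
- orange_stand: fixed stand of the orange box: base plate 150 x 80 mm, one grey post 36 mm wide, 175 mm high. Origin on the table under the post. y axis: along the axle to the box (box middle at y = +96 mm, x = 0); z up; x: across the axle, roughly away from the robot (yaw within 12 degrees). The crank is on the -y side of the post, with nothing above or outside its grip.
- orange_box (a joint): the orange flip-top box, 76 x 92 x 56 mm, open-topped under a clear hinged lid, on a horizontal axle through its middle. 0 = upright (lid on top), grows as the top goes over away from the crank grip's starting side (stand's +x), stop at 3.14 = upside down. It turns with light friction (about 1 N at the crank grip) and stays where it is left.
- orange_axle (a point): point on the orange box's axle, at the post, 155 mm above the table: the centre line that box and crank turn about (stand's y axis)
- orange_handle (a point): middle of the orange box's black crank grip: a free-spinning sleeve 18 mm thick, 60 mm long, along the stand's y at y = -64 mm, 65 mm from the axle. Box upright: level with the axle on the -x side (robot's side); it goes over the top (220 mm above the table) to the +x side when the box is upside down. Crank arm 8 mm inside its inner end. Hold it from above, fingers closing along the stand's x
- orange_lid (a joint): clear lid, 78 x 94 x 3 mm, of the orange box, hinged along the box's upper edge nearest the robot; 0 = shut, grows as it opens, up to 1.9. It has no latch: it hangs freely, and hangs about 1.57 open when the box is upside down
- tray: blue plastic tray, loose, 234 x 256 mm outside with a rim 12 mm high and 5 mm wide, floor (with a plain blue liner) 6 mm thick; origin in the middle of its underside, x across the 234 mm. It already lies under the orange box
- peg_1: purple peg, 15 x 72 x 12 mm, 15 g, loose in the orange box at the start; origin in the middle of its underside, y along its length
- peg_2: a second such peg, in the orange box
- peg_3: a third such peg, in the orange box
- green_box (a joint): the green flip-top box, 76 x 92 x 56 mm, open-topped under a clear hinged lid, on a horizontal axle through its middle. 0 = upright (lid on top), grows as the top goes over away from the crank grip's starting side (stand's +x), stop at 3.14 = upside down. It turns with light friction (about 1 N at the crank grip) and stays where it is left. Empty, on a like stand of its own without a tray; the two stands may change places.

How it is judged (in metres and radians):
On the way:
1. the orange box is on its way over with its lid swung open (value of joint orange_box above 1.9 rad and value of joint orange_lid above 0.2 rad), for 0.05 s.
At the end, for the whole second after the job is handed in: The orange box is upside down (turned at least 160 of 180 degrees) with its lid hanging open by at least 45 degrees, the middle of each of the three pegs lies within the tray's rim, less than 60 mm above the table and at rest, and the green box is still upright (within 23 degrees) (value of joint orange_box above 2.8 rad and value of joint orange_lid above 0.8 rad and value of joint green_box below 0.4 rad and x of peg_1 in the frame of tray between -0.108 and 0.108 m and y of peg_1 in the frame of tray between -0.119 and 0.119 m and height (world z) of each of peg_1, peg_2, peg_3 below 0.06 m and linear speed of each of peg_1, peg_2, peg_3 below 0.03 m/s and x of peg_2 in the frame of tray between -0.108 and 0.108 m and y of peg_2 in the frame of tray between -0.119 and 0.119 m and x of peg_3 in the frame of tray between -0.108 and 0.108 m and y of peg_3 in the frame of tray between -0.119 and 0.119 m); the robot touches nothing.
It fails at once if the green box is turned over (value of joint green_box above 0.4 rad).
It fails at once if peg 1 falls off the table or out on to it beyond the tray (horizontal distance between peg_1 and tray above 0.22 m).
It fails at once if peg 2 falls off the table or out on to it beyond the tray (horizontal distance between peg_2 and tray above 0.22 m).
It fails at once if peg 3 falls off the table or out on to it beyond the tray (horizontal distance between peg_3 and tray above 0.22 m).
It also fails if it takes over 40 s, if anything falls off the work surface, if the arm or the gripper's body presses on something with over 40 N, if the wrist force passes 120 N, or if a joint passes its speed limit or range.

## Robot

A 6-joint arm with a two-finger parallel gripper is mounted at the origin on a cart in front of the work surface, level with it; the furniture and walls round the work are solid. World frame = base frame: x ahead of the robot, y to its left, z up, the work surface at z = 0. Lengths are in m, angles in degrees, forces in N, time in s.
With the tool pointing down it reaches from about 0.3 to 0.75 m from the base axis. Payload 8.5 kg.
Tool frame: the origin (TCP) lies midway between the tips of the shut fingers; the grasp point (between the pads) lies 19 mm behind it (env.grip_depth is the distance from the TCP to the grasp point, in m); y points along the fingers, x is the direction in which the jaws open and shut, and the axes are right-handed (so a half turn about y gives the same grasp; the last joint's range is limited). The gripper opens to 85 mm and grips with 20 to 120 N. Pads are 22 mm wide; open, the fingers measure 114 mm over their backs; the gripper's body (76 mm by 85 mm) begins 54 mm behind the grasp point. The pads swing forward as they close: fully open they stand 13 mm farther back than shut.
Start: joints at [-88.711, 21.807, 74.336, -0, 83.858, -12.336], TCP at [0.13, -0.535, 0.231] pointing down, gripper open.
Joint ranges: [-178.18, 178.18], [-50.72, 133.34], [12.68, 142.11], [-81.47, 261.47], [9.98, 163.14], [-165.26, 165.26]. Speed limits (degrees/s): [136.94, 136.94, 180, 180, 180, 180].

## Interface

Orientations are given as a 3x3 rotation matrix whose columns are the frame's x, y, z axes.
In Python, from rig import env gives the robot as it stands.
- The arm moves only by the shell command python3 -m inch 'ROWS' [FORCE]. ROWS is JSON, a list that holds one entry, the list of rows, each a list of 7 numbers: the gripper command: -1 is shut, 1 is fully open, values between are in proportion, then the shift along the world's x, y, z in cm, then the turn, a rotation vector about the world's x, y, z in degrees. In form: [[[grip, dx, dy, dz, rx, ry, rz], ...]]. A call has 1 to 20 rows; each row is the pose to reach, as a shift and turn from the pose commanded when the call began; what a row does not reach only later rows make up. A row lasts 1/8 s, in which the tool goes at most 62.5 mm and 10.7 degrees, less where a joint would pass 70% of its speed; a pose out of reach is approached as far as the arm can. A call with a gripper value outside its range is refused whole. The fingers move at their own pace and stop on an object; FORCE is the grip in N (left out, the last holds). Time passes only in rows, so rows that repeat a pose let the fingers close. It gives the time, the measured TCP pose, the force and the opening at its end, in the units of the state.
- env.observe(): the state, without advancing time (a new reading comes with each control period).
- env.get_image(name): name is "scene" or "top"; returns a dict with "frame" (420x560x3 uint8, red, green, blue), "mtx" (3x3 intrinsics, pixels), "rvec" (rotation vector, rad) and "tvec" (3), from world to camera coordinates, as OpenCV has them. Camera axes: x right, y down, z forward; pixel columns grow to the right and rows downward; lengths in m; the calibration is good to about 2 mm. A picture is of the moment at which its call begins. There is no depth.
- env.close_job(): hands the job in, once; it reports no verdict.
The state is a dict: "time_s": time; "q": joint angles; "qvel": joint speeds; "joint_efforts": joint torques, N m; "position": TCP position; "tool_rot": TCP orientation; "ft_force": force on the tool from outside, world axes, zero at the start; "wrist_torque": the same for the moment, N m; "grip_width": finger opening in m.
Only numpy, scipy, OpenCV 4.12 (cv2) and the standard library are available. Lean on these libraries where they do the work, as an engineer would, in place of code of your own. Each camera call takes 0.05 s, during which the arm holds its last target.

## Working session

There is one attempt and no reset: what is moved stays moved. The work goes in short steps, Python scripts to look and compute and a shell command to move; the robot and the scene stay as the last step left them, time stands still between calls to the robot, and variables do not carry over. Pictures are saved under pics/ and viewed, and the job is handed in when it is done.

```bash
ls; mkdir -p pics; python3 - <<'E'
from rig import env
import cv2
for n in ("scene","top"):
    d=env.get_image(n); cv2.imwrite(f"pics/{n}0.png",d["frame"][:,:,::-1])
    print(n,d["mtx"].tolist(),d["rvec"],d["tvec"])
s=env.observe();print(s["time_s"],s["position"],s["tool_rot"],s["grip_width"],env.grip_depth)
E
```

```text
pics
scene [[515.6033726765588, 0.0, 274.3052199428059], [0.0, 515.6033726765588, 216.5440786724796], [0.0, 0.0, 1.0]] [ 0.5686618  -2.70007355  1.09110976] [0.49230926 0.20037072 1.48032532]
top [[522.7574983928021, 0.0, 274.56028076900293], [0.0, 522.7574983928021, 209.79186549100746], [0.0, 0.0, 1.0]] [ 2.17973731 -2.18740887  0.09487592] [0.06086943 0.5284362  1.53714571]
0.1 [ 0.12954221 -0.53426044  0.23077681] [[ 2.35551867e-01 -4.20467319e-05  9.71861778e-01]
 [-9.71860928e-01  1.31376538e-03  2.35551717e-01]
 [-1.28670254e-03 -9.99999136e-01  2.68596312e-04]] 0.08567883107730374 0.0187
```

View pics/scene0.png

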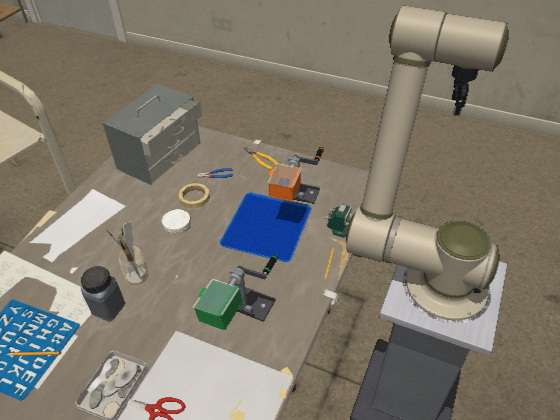

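View pics/top0.png

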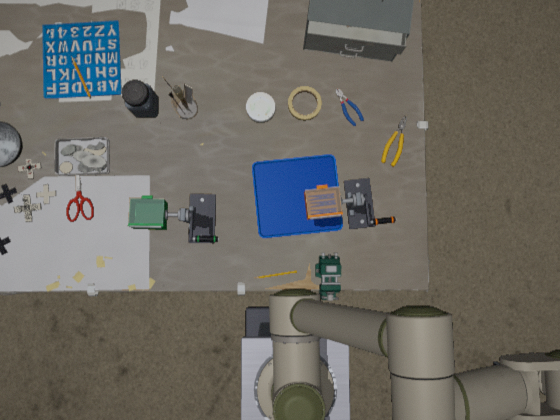

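The top view shows the orange box at about (324,202), with its post near (355,200) and its grip near (383,220). The green box is at about (148,213). Next I'll enlarge both views.

```bash
python3 - <<'E'
import cv2
a=cv2.imread("pics/scene0.png")[135:215,255:335]; cv2.imwrite("pics/sc.png",cv2.resize(a,(560,560),interpolation=cv2.INTER_CUBIC))
a=cv2.imread("pics/top0.png")[165:245,295:405]; cv2.imwrite("pics/tc.png",cv2.resize(a,(770,560),interpolation=cv2.INTER_CUBIC))
E
```

```text
(no output)
```

View pics/sc.png

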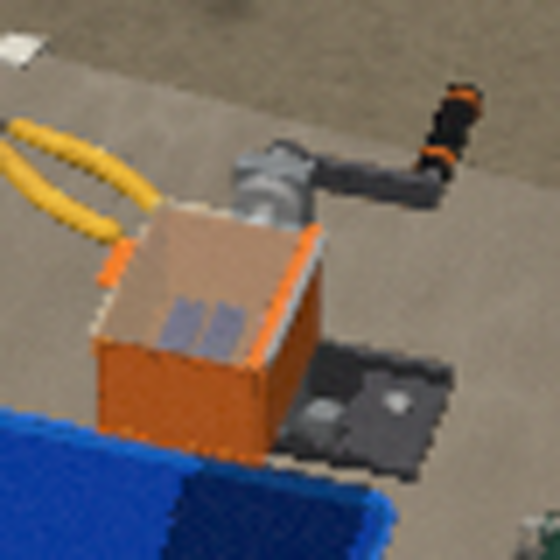

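View pics/tc.png

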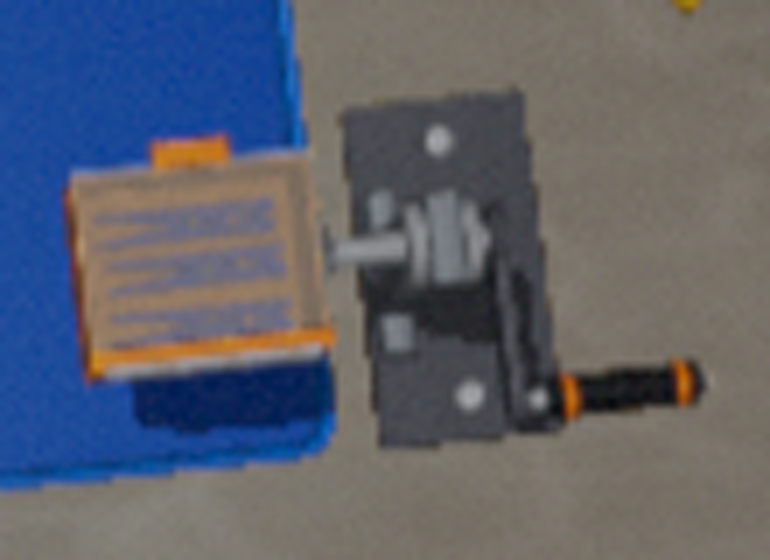

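```bash
cat > h.py <<'E'
import numpy as np,cv2
C={"scene":([[515.6033726765588,0,274.3052199428059],[0,515.6033726765588,216.5440786724796],[0,0,1]],[0.5686618,-2.70007355,1.09110976],[0.49230926,0.20037072,1.48032532]),
"top":([[522.7574983928021,0,274.56028076900293],[0,522.7574983928021,209.79186549100746],[0,0,1]],[2.17973731,-2.18740887,0.09487592],[0.06086943,0.5284362,1.53714571])}
def P(n):
    K,r,t=[np.array(v,float) for v in C[n]]; return K@np.c_[cv2.Rodrigues(r)[0],t]
def tri(s,t):
    X=cv2.triangulatePoints(P("scene"),P("top"),np.array(s,float).reshape(2,1),np.array(t,float).reshape(2,1)); X=(X[:3]/X[3]).ravel()
    e=[np.linalg.norm(proj(n,X)-p) for n,p in (("scene",s),("top",t))]
    return X,e
def proj(n,X):
    p=P(n)@np.r_[X,1]; return p[:2]/p[2]
def onz(n,p,z):
    M=P(n); H=M[:,[0,1,3]].copy(); H[:,2]+=M[:,2]*z; x=np.linalg.solve(H,[p[0],p[1],1]); return x[:2]/x[2]
E
python3 - <<'E'
from h import *
S=lambda u,v:((u+.5)/7-.5+255,(v+.5)/7-.5+135)
T=lambda u,v:((u+.5)/7-.5+295,(v+.5)/7-.5+165)
np.set_printoptions(precision=4,suppress=True)
for n,s,t in [("grip",(450,127),(630,390)),("ring in",(438,158),(570,396)),("ring out",(463,97),(684,383)),("lid hp",(320,228),(333,335)),("lid ho",(255,365),(90,375)),("lid fp",(165,205),(310,155)),("lid fo",(95,340),(70,185))]:
    print(n,*tri(S(*s),T(*t)))
b=[onz("top",T(*p),.006) for p in [(343,105),(522,92),(553,430),(380,445)]]
print(np.array(b),np.mean(b,0))
for i in range(4):print(np.linalg.norm(b[i]-b[i-1]))
d=b[0]-b[3]+b[1]-b[2];yaw=np.arctan2(d[1],d[0]);print("yaw",np.degrees(yaw))
c=np.mean(b,0)
E
```

```text
grip [ 0.4873 -0.2388  0.1595] [np.float64(0.21359878665577692), np.float64(0.2464840054845076)]
ring in [ 0.4848 -0.2155  0.1595] [np.float64(0.3287238645750776), np.float64(0.3758563801853856)]
ring out [ 0.4894 -0.2595  0.1612] [np.float64(0.3695433960518137), np.float64(0.4299634180405179)]
lid hp [ 0.5059 -0.1208  0.1849] [np.float64(0.7036596237233433), np.float64(0.7825932094791002)]
lid ho [ 0.4936 -0.0269  0.1873] [np.float64(0.3242693286018444), np.float64(0.34754283434700023)]
lid fp [ 0.576  -0.1134  0.1807] [np.float64(0.5124296400463959), np.float64(0.5731338644666311)]
lid fo [ 0.5659 -0.0207  0.181 ] [np.float64(0.07232245351245156), np.float64(0.07793678821500395)]
[[ 0.6209 -0.1503]
 [ 0.6264 -0.2279]
 [ 0.48   -0.2385]
 [ 0.4738 -0.1641]] [ 0.5503 -0.1952]
0.1477377898351461
0.07777032066652814
0.14674128909895207
0.0747069803899142
yaw 4.758508444688373
```

I triangulated the points below.

| Item | Measured | Expected |
|---|---|---|
| Grip middle | (0.487, -0.239, 0.160) | height 0.155 |
| Lid height | about 0.183 | agrees |
| Yaw | about 6° | within 12° |
| Stand origin, from grip and from box | (0.545, -0.167), both within 3 mm | – |

Next I move above the grip.

```bash
python3 -m inch '[[[1,0,0,4,0,0,0],[1,4.5,3.7,4,0,0,10],[1,9,7.5,4,0,0,20],[1,13.5,11.2,4,0,0,30],[1,18,15,4,0,0,40],[1,22.5,18.7,4,0,0,50],[0.5,27,22.5,4,0,0,60],[0.5,31,26,4,0,0,70],[0.5,34,28.3,4,0,0,80],[0.5,35.7,29.6,4,0,0,82.4],[0.5,35.7,29.6,4,0,0,82.4],[0.5,35.7,29.6,4,0,0,82.4],[0.5,35.7,29.6,4,0,0,82.4]]]' 40; python3 - <<'E'
from rig import env
import cv2
for n,(a,b,c,d) in {"scene":(115,215,255,355),"top":(165,265,295,435)}.items():
    f=env.get_image(n)["frame"][a:b,c:d,::-1]; cv2.imwrite(f"pics/{n}1.png",cv2.resize(f,None,fx=5,fy=5,interpolation=cv2.INTER_CUBIC))
s=env.observe();print(s["position"],s["tool_rot"])
E
```

```text
time_s: 1.72
position: [0.486, -0.2391, 0.2713]
tool_rot: [[0.995, -0.0, -0.103], [0.103, -0.0, 0.995], [-0.0, -1.0, -0.0]]
ft_force: [-0.4, -0.1, 0.3]
grip_width: 0.064
[ 0.48610429 -0.23903913  0.27139261] [[ 9.94614384e-01  4.56566997e-06 -1.03644713e-01]
 [ 1.03644713e-01 -5.45090375e-05  9.94614383e-01]
 [-1.10849254e-06 -9.99999999e-01 -5.46886803e-05]]
```

View pics/scene1.png

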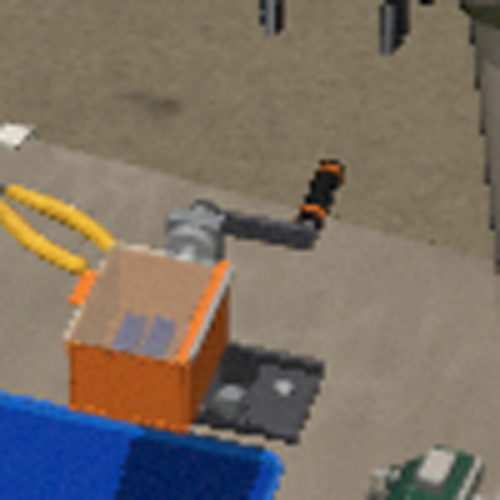

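View pics/top1.png

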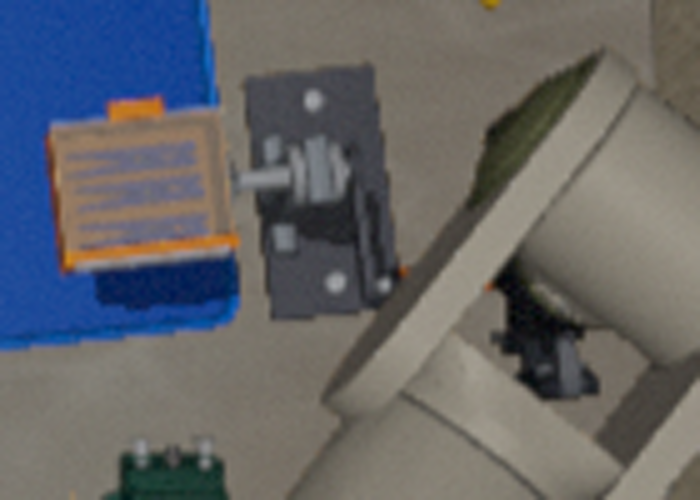

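The fingers straddle the grip; in the scene crop the tips are at (270,30) and (395,50) above the grip at (322,190). Now I descend.

```bash
python3 -m inch '[[[0.5,0.1,0,-4,0,0,0],[0.5,0.1,0,-8,0,0,0],[0.5,0.1,0,-11,0,0,0],[0.5,0.1,0,-13.4,0,0,0],[0.5,0.1,0,-13.4,0,0,0],[0.5,0.1,0,-13.4,0,0,0]]]' 40; python3 - <<'E'
from rig import env
import cv2
for n,(a,b,c,d) in {"scene":(115,215,255,355)}.items():
    f=env.get_image(n)["frame"][a:b,c:d,::-1]; cv2.imwrite(f"pics/{n}2.png",cv2.resize(f,None,fx=6,fy=6,interpolation=cv2.INTER_CUBIC))
E
```

```text
time_s: 2.58
position: [0.4879, -0.239, 0.1384]
tool_rot: [[0.995, 0.001, -0.105], [0.105, -0.001, 0.995], [0.001, -1.0, -0.001]]
ft_force: [-0.3, 0.2, 0.5]
grip_width: 0.0639
```

View pics/scene2.png

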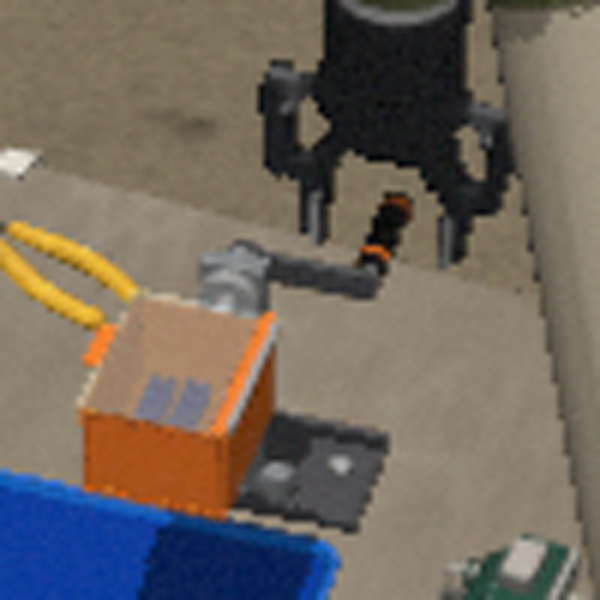

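The grip at (388,232) lies between the fingertips at (315,240) and (450,260), centred. I close the fingers.

```bash
python3 -m inch '[[[-1,0,0,0,0,0,0],[-1,0,0,0,0,0,0],[-1,0,0,0,0,0,0],[-1,0,0,0,0,0,0],[-1,0,0,0,0,0,0],[-1,0,0,0,0,0,0]]]' 40; python3 - <<'E'
from rig import env
import cv2
for n,(a,b,c,d) in {"scene":(115,215,255,355)}.items():
    f=env.get_image(n)["frame"][a:b,c:d,::-1]; cv2.imwrite(f"pics/{n}3.png",cv2.resize(f,None,fx=6,fy=6,interpolation=cv2.INTER_CUBIC))
import numpy as np
R=.065;g=np.array([.9945,.1045])
for t in range(0,181,10):
    a=np.radians(t); dx=R*(1-np.cos(a))*g; print(t,(dx*100).round(2),round(R*np.sin(a)*100,2))
E
```

```text
time_s: 3.38
position: [0.4873, -0.2386, 0.1377]
tool_rot: [[0.994, -0.0, -0.105], [0.105, -0.0, 0.994], [-0.0, -1.0, -0.0]]
ft_force: [-5.6, -0.0, 5.5]
grip_width: 0.0169
0 [0. 0.] 0.0
10 [0.1  0.01] 1.13
20 [0.39 0.04] 2.22
30 [0.87 0.09] 3.25
40 [1.51 0.16] 4.18
50 [2.31 0.24] 4.98
60 [3.23 0.34] 5.63
70 [4.25 0.45] 6.11
80 [5.34 0.56] 6.4
90 [6.46 0.68] 6.5
100 [7.59 0.8 ] 6.4
110 [8.68 0.91] 6.11
120 [9.7  1.02] 5.63
130 [10.62  1.12] 4.98
140 [11.42  1.2 ] 4.18
150 [12.06  1.27] 3.25
160 [12.54  1.32] 2.22
170 [12.83  1.35] 1.13
180 [12.93  1.36] 0.0
```

View pics/scene3.png

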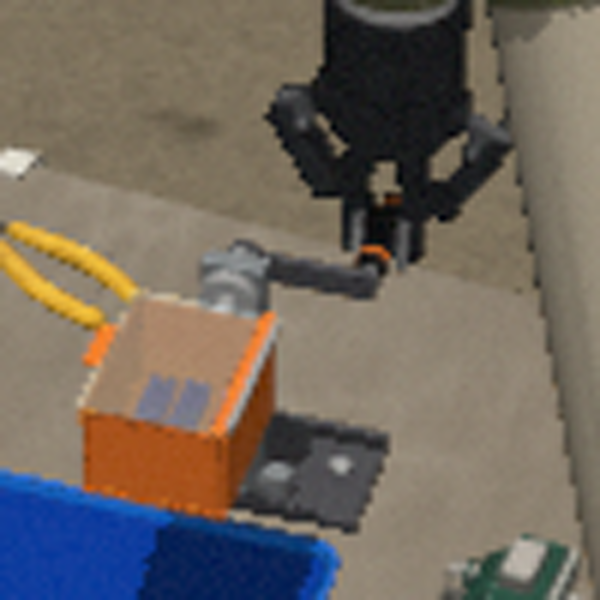

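The opening is 17 mm on an 18 mm sleeve, so the grip is held. The picture shows the jaws around it at (385,225). I turn the first 90° and check the forces.

```bash
python3 -m inch '[[[-1,0.1,0.01,1.13,0,0,0],[-1,0.39,0.04,2.22,0,0,0],[-1,0.87,0.09,3.25,0,0,0],[-1,1.51,0.16,4.18,0,0,0]]]' && python3 -m inch '[[[-1,0.8,0.08,0.8,0,0,0],[-1,1.72,0.18,1.45,0,0,0],[-1,2.74,0.29,1.93,0,0,0],[-1,3.83,0.4,2.22,0,0,0]]]'; python3 - <<'E'
from rig import env
import cv2
for n,(a,b,c,d) in {"scene":(115,215,255,355)}.items():
    f=env.get_image(n)["frame"][a:b,c:d,::-1]; cv2.imwrite(f"pics/{n}4.png",cv2.resize(f,None,fx=6,fy=6,interpolation=cv2.INTER_CUBIC))
E
```

```text
time_s: 3.92
position: [0.5028, -0.2369, 0.1802]
tool_rot: [[0.994, 0.0, -0.105], [0.105, -0.0, 0.994], [0.0, -1.0, -0.0]]
ft_force: [-1.3, -1.8, -1.0]
grip_width: 0.0168
time_s: 4.42
position: [0.5421, -0.2328, 0.202]
tool_rot: [[0.994, 0.001, -0.105], [0.105, -0.0, 0.994], [0.001, -1.0, -0.001]]
ft_force: [-1.1, -1.1, 0.8]
grip_width: 0.0167
```

View pics/scene4.png

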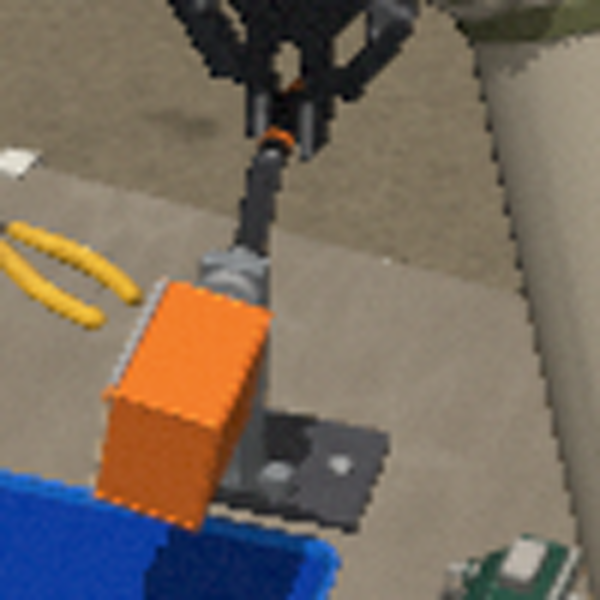

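The box has turned about 80° and forces are about 1 N. The picture shows the crank near vertical at (262,200), with the gripper clear. I continue over.

```bash
python3 -m inch '[[[-1,1.12,0.12,0.1,0,0,0],[-1,2.25,0.24,0,0,0,0],[-1,2.8,0.3,-0.12,0,0,0],[-1,3.34,0.35,-0.29,0,0,0],[-1,3.86,0.41,-0.51,0,0,0],[-1,4.36,0.46,-0.77,0,0,0],[-1,5.28,0.56,-1.42,0,0,0],[-1,6.08,0.64,-2.22,0,0,0],[-1,6.72,0.71,-3.15,0,0,0],[-1,7.2,0.76,-4.18,0,0,0]]]'; python3 - <<'E'
from rig import env
import cv2
for n,(a,b,c,d) in {"scene":(115,235,215,355)}.items():
    f=env.get_image(n)["frame"][a:b,c:d,::-1]; cv2.imwrite(f"pics/{n}5.png",cv2.resize(f,None,fx=5,fy=5,interpolation=cv2.INTER_CUBIC))
E
```

```text
time_s: 5.72
position: [0.6132, -0.2253, 0.1583]
tool_rot: [[0.994, -0.001, -0.105], [0.105, 0.0, 0.994], [-0.001, -1.0, 0.0]]
ft_force: [-0.6, -0.8, 0.6]
grip_width: 0.0165
```

View pics/scene5.png

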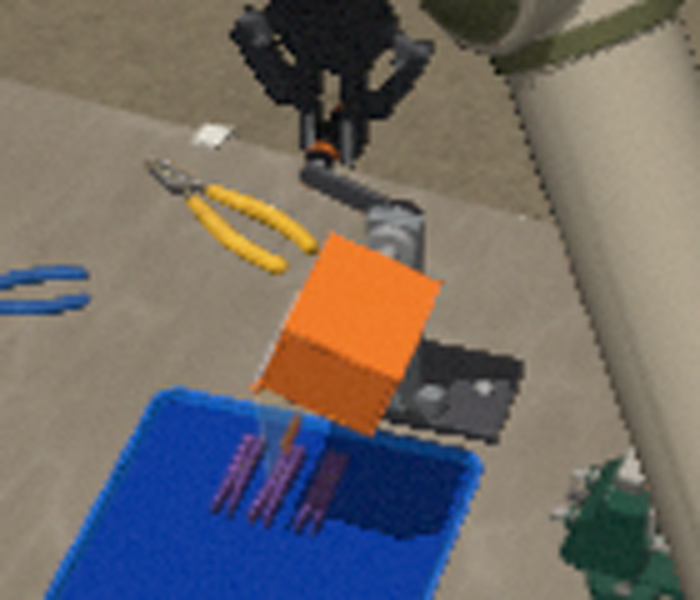

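All three pegs lie in the tray at about (235,475), (275,485) and (325,490), and the lid hangs open at about (275,435). I finish the turn and let go.

```bash
python3 -m inch '[[[-1,0.29,0.03,-1.09,0,0,0],[-1,0.39,0.04,-2.0,0,0,0],[-1,0.39,0.04,-2.25,0,0,0],[-1,0.39,0.04,-2.3,0,0,0],[-1,0.39,0.04,-2.3,0,0,0]]]' && python3 -m inch '[[[0.5,0,0,0,0,0,0],[0.5,0,0,0,0,0,0],[0.5,0,0,0,0,0,0],[0.5,0,0,0,0,0,0],[0.5,0,0,0,0,0,0],[0.5,0,0,0,0,0,0]]]'; python3 - <<'E'
from rig import env
import cv2
for n,(a,b,c,d) in {"scene":(115,235,215,355)}.items():
    f=env.get_image(n)["frame"][a:b,c:d,::-1]; cv2.imwrite(f"pics/{n}6.png",cv2.resize(f,None,fx=5,fy=5,interpolation=cv2.INTER_CUBIC))
E
```

```text
time_s: 6.4
position: [0.6165, -0.2249, 0.1376]
tool_rot: [[0.994, 0.0, -0.105], [0.105, -0.001, 0.994], [0.0, -1.0, -0.001]]
ft_force: [-3.6, 0.7, 9.4]
grip_width: 0.0167
time_s: 7.15
position: [0.6168, -0.2249, 0.1365]
tool_rot: [[0.994, -0.0, -0.105], [0.105, 0.0, 0.994], [-0.0, -1.0, 0.0]]
ft_force: [0.1, 0.4, -0.0]
grip_width: 0.064
```

View pics/scene6.png

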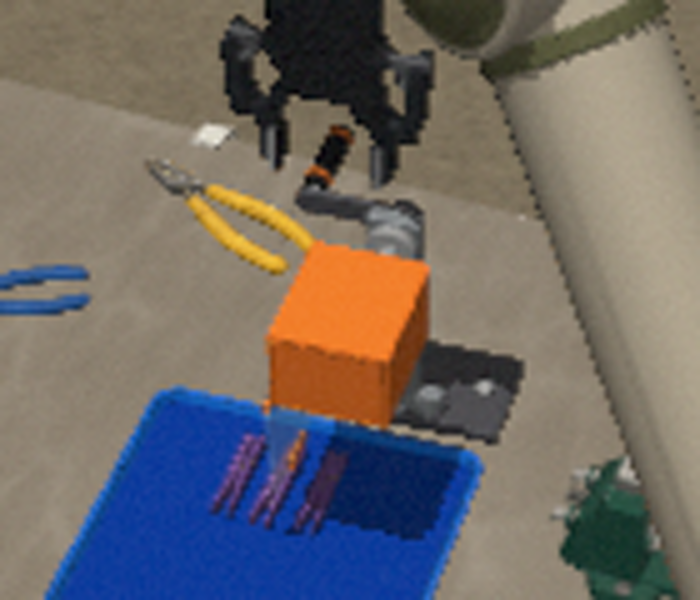

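The end-stop contact of 9 N dropped to zero when the fingers opened. The box is flat upside down at (340,330), and the grip at (330,155) is free between the fingers. I lift clear.

```bash
python3 -m inch '[[[0.5,0,0,3,0,0,0],[0.5,0,0,7,0,0,0],[0.5,0,0,12,0,0,0],[0.5,-3,-5,14,0,0,0],[0.5,-6,-10,14,0,0,0],[0.5,-6,-10,14,0,0,0],[0.5,-6,-10,14,0,0,0],[0.5,-6,-10,14,0,0,0],[0.5,-6,-10,14,0,0,0]]]'; python3 - <<'E'
from rig import env
import cv2,numpy as np
f=env.get_image("scene")["frame"][115:335,175:385,::-1]; a=cv2.resize(f,None,fx=2.5,fy=2.5,interpolation=cv2.INTER_CUBIC)
cv2.imwrite("pics/scene7.png",a)
f=env.get_image("top")["frame"][140:260,120:430,::-1]; cv2.imwrite("pics/top7.png",cv2.resize(f,None,fx=2.5,fy=2.5,interpolation=cv2.INTER_CUBIC))
print(env.observe()["ft_force"])
E
```

```text
time_s: 8.32
position: [0.5574, -0.324, 0.2765]
tool_rot: [[0.994, 0.0, -0.106], [0.106, 0.0, 0.994], [0.0, -1.0, 0.0]]
ft_force: [0.0, -0.1, -0.4]
grip_width: 0.0639
[-0.33305334  0.21672129 -0.11421286]
```

View pics/scene7.png

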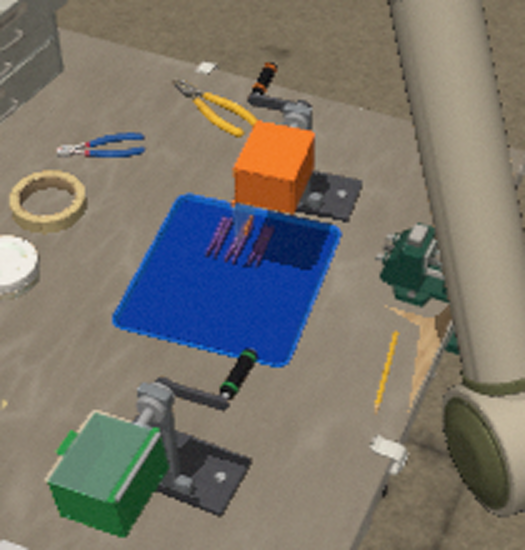

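View pics/top7.png

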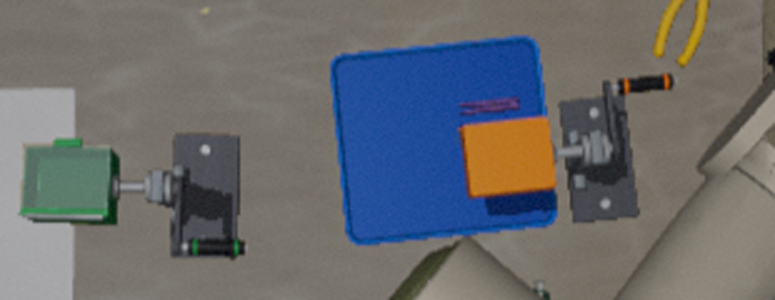

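The three pegs lie inside the tray rim at about (218,237), (240,240) and (260,245) in the scene crop. The orange box is upside down with its lid hanging, the green box is upright, and the gripper is clear. I hand in.

```bash
python3 -c "
from rig import env
env.close_job()"
```

```text
the job is handed in; nothing more can be done
```

I took the orange crank by its grip, turned the box over to its end stop, let go and backed the arm clear. The job was handed in after about 8.4 s of robot time, and no verdict was reported.

- **Last pictures:** The orange box is upside down with its lid hanging open. All three pegs lie flat in the tray, near the rim on the box side. The green box is upright and was not touched.
- **Forces:** The wrist force readings stayed under about 11 N, the highest being against the end stop. After release they were near 0.
- **Measurements:** The grip height came out at 160 mm against the stated 155 mm. The yaw came out between 4.8° and 7.5° depending on which edges I used; I worked with 6°, and the grasp held. I judged the pegs' rest positions from the pictures and did not triangulate them.

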